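# Unhook the stage insert and load it in the rack pocket

## Task

The black stage insert hangs by its gooseneck from the headed peg of the sloping loading rack. Without letting it drop or shoving it hard, lift it up and off its peg, best by hooking shut fingertips in its window rather than gripping it, slide it over to the fence on the left and lower it until it sits fully home and square in the shallow pocket at the foot of the board. Leave it there, and only then press the controller's three keys fully down one at a time, the largest first, then the middle-sized, then the smallest, without disturbing anything else on the bench.

Things in the scene. Friction and masses are not known exactly. Their poses are not given: they have to be found in the camera images.
- rack: Fixed white rack: a board 370 mm wide, 280 long, sloping at 45 degrees, facing away from the robot. Origin under its middle, on the bench; z up, y left along the board, x level, from its high edge to its low edge. With u the distance up the face from its low edge, the face is at x=100-0.707u, z=12+0.707u (mm), u 0..280. Insert home: its origin is at x=42, z=70, its y axis parallel to the rack's.
- foot (a point): On the board's face in mid width, u=27 mm, axes as the rack's. At this height is the ledge of an aluminium bar across the foot, 14 mm proud of the face. Its right part is a step, top at u=45 mm; left of the step is the pocket, 18 mm deep and 157 mm wide, up to the fence. Home, the insert's lower edge stands on the ledge.
- fence_top (a point): On the board's face at u=200 mm, 140 mm left of mid width; rack axes. The fence (16 mm wide, 18 mm proud, u=12..200 mm) is one piece with the bar, clamped by hand: its inner (right) face is anywhere from 15 mm right to 15 mm left of this point, the pocket with it. Find it by touch.
- insert: Loose black stage insert, 0.18 to 0.33 kg, 8 mm thick, lying on the board; slides down it unless held up. Origin mid-plate on the underside; x down the slope, y left along the board, z out of the board. Plate: x -55..+55, y -75..+75 mm, with a rectangular window, x -32..+20, y -42..+42 mm, bare board beneath. Its gooseneck hanger rises from the upper edge.
- window (a point): Centre of the insert's window (84 mm along y, 52 mm along x); at x=-6, y=0, z=4 mm in the insert's frame, same axes. Room for the shut fingertips.
- hanger (a point): Middle of the underside of the hanger's limb, where it hangs on the peg: x=-100, y=0, z=4 mm in the insert's frame. In that frame (mm): neck y 22..34, x -112..-55; limb x -112..-100, y -34..34; lip turned down at y -34..-24 to x=-86. So lift 14 to 35 mm up the slope (further, the plate meets the peg), then left: clear of it after 50 mm.
- peg: Fixed steel peg square to the board, 10 mm thick; its head, 18 mm across, is from 12 to 17 mm off the board. Origin on its axis at the board's face, u=215 mm; axes as the rack's. Hanging, the insert's origin is 95 mm down the slope from it; home in the pocket, 133 mm.
- controller: White controller box, fixed on the bench, 190 x 100 mm and 30 mm high, with three black round keys in a row along its x axis, 56 mm apart, in any order, told apart by size. Origin: centre of its underside.
- key_large_top (a point): Centre of the top of the largest key (40 mm across) at rest. Pressed straight down.
- key_medium_top (a point): Centre of the top of the middle-sized key (29 mm across) at rest.
- key_small_top (a point): Centre of the top of the smallest key (19 mm across) at rest.
- key_large (a joint): Travel of the largest key: 0 up, 0.006 m fully down; a spring, fully down at 5 N. It counts as pressed beyond 0.0045 m and springs back.
- key_medium (a joint): The same for the middle-sized key.
- key_small (a joint): The same for the smallest key.
- mouse: Bystander: black computer mouse, 110 x 60 x 33 mm, loose. Leave alone.
- slide_case: Bystander: clear plastic slide case, 100 x 140 x 35 mm, loose. Leave alone.
- oil_bottle: Bystander: small closed bottle, 44 mm across, 85 mm high, loose. Leave alone.
Not all that is in view belongs to the job. Of the things shaped like the insert, the black one is meant.

How it is judged:
On the way, in this order (a step that is already met when the one before it is completed fails the run):
1. the insert is lifted off: raised up the slope by 13 mm or more while still at its peg (z of insert in the frame of peg above -0.058 m and x of insert in the frame of peg below 0.065 m and y of insert in the frame of peg below 0.045 m), for 0.1 s.
2. the insert is home and square in the pocket, at rest, fingers off it (z of insert in the frame of rack below 0.0735 m and x of insert in the frame of rack above 0.0385 m and angle between the y axis of insert and the y axis of rack, either way round below 0.05 rad and angle between insert's own z axis and vertical between 0.73 and 0.84 rad and contact force between the fingers and insert below 0.1 N and linear speed of insert below 0.02 m/s), for 0.2 s.
3. the largest key is pressed beyond 4.5 mm, the others up (value of joint key_large above 0.0045 m and value of joint each of key_medium, key_small below 0.002 m), for 0.05 s.
4. the middle-sized key is pressed beyond 4.5 mm, the others up (value of joint key_medium above 0.0045 m and value of joint each of key_large, key_small below 0.002 m), for 0.05 s.
5. the smallest key is pressed beyond 4.5 mm, the others up (value of joint key_small above 0.0045 m and value of joint each of key_large, key_medium below 0.002 m), for 0.05 s.
At the end, for the whole second after the job is handed in: The insert lies flat on the board (within about 0.05 rad) in the pocket, at rest, within about 5 mm of the ledge along the slope and square to the rack within 0.05 rad, and all three keys are up again (under 2 mm) (z of insert in the frame of rack below 0.0735 m and x of insert in the frame of rack above 0.0385 m and angle between the y axis of insert and the y axis of rack, either way round below 0.05 rad and angle between insert's own z axis and vertical between 0.73 and 0.84 rad and linear speed of insert below 0.02 m/s and value of joint each of key_large, key_medium, key_small below 0.002 m); the robot touches nothing.
It fails at once if the insert drops or is flung (faster than 0.4 m/s) (linear speed of insert above 0.4 m/s).
It fails at once if the insert is pushed or squeezed with more than 35 N (contact force between the fingers and insert above 35 N).
It fails at once if the insert is tipped off the board by more than 20 degrees (angle between insert's own z axis and vertical above 1.135 rad or angle between insert's own z axis and vertical below 0.436 rad).
It fails at once if a key is pressed before the insert is home ((value of joint key_large above 0.003 m and not (z of insert in the frame of rack below 0.0735 m and x of insert in the frame of rack above 0.0385 m and angle between the y axis of insert and the y axis of rack, either way round below 0.05 rad and angle between insert's own z axis and vertical between 0.73 and 0.84 rad)) or (value of joint key_medium above 0.003 m and not (z of insert in the frame of rack below 0.0735 m and x of insert in the frame of rack above 0.0385 m and angle between the y axis of insert and the y axis of rack, either way round below 0.05 rad and angle between insert's own z axis and vertical between 0.73 and 0.84 rad)) or (value of joint key_small above 0.003 m and not (z of insert in the frame of rack below 0.0735 m and x of insert in the frame of rack above 0.0385 m and angle between the y axis of insert and the y axis of rack, either way round below 0.05 rad and angle between insert's own z axis and vertical between 0.73 and 0.84 rad))).
It fails at once if a bystander is moved more than 20 mm (distance of any of mouse, slide_case, oil_bottle from where it was at the start of the episode above 0.02 m).
It also fails if it takes over 61 s, if anything falls off the work surface, if the arm or the gripper's body presses on something with over 40 N, if the wrist force passes 120 N, or if a joint passes its speed limit or range.

## Robot

A 6-joint arm with a two-finger parallel gripper is mounted at the origin on the work surface. World frame = base frame: x ahead of the robot, y to its left, z up, the work surface at z = 0. Lengths are in m, angles in rad, forces in N, time in s.
With the tool pointing down it reaches from about 0.35 to 0.975 m from the base axis. Payload 4.9 kg.
Tool frame: the origin (TCP) lies on the centre line of the jaws, within the pads' length; the fingertips stand manip.tcp_to_tips ahead of it and the grasp point (between the pads) is the TCP (manip.tcp_to_tips is the distance from the TCP to the fingertips, in m); y points along the fingers, z is the direction in which the jaws open and shut, and the axes are right-handed (so a half turn about y gives the same grasp; the last joint's range is limited). The gripper opens to 85 mm and grips with 20 to 120 N. Pads are 22 mm wide; open, the fingers measure 114 mm over their backs; the gripper's body (76 mm by 85 mm) begins 54 mm behind the grasp point. The pads swing forward as they close: fully open they stand 13 mm farther back than shut.
Start: joints at [1.004, 0.053, 1.613, -0, 1.476, -0.119], TCP at [0.271, 0.563, 0.25] pointing down, gripper open.
Joint ranges: [-3.01, 3.01], [-1.01, 2.22], [0.06, 2.58], [-1.02, 4.17], [0.09, 2.62], [-3.14, 3.14]. Speed limits (rad/s): [2.57, 2.57, 3.14, 3.14, 3.14, 3.14].

## Interface

Orientations are given as a unit quaternion [w, x, y, z].
In Python, from plant import manip gives the robot as it stands.
- The arm moves only by the tool apply_moves, never from a script. Its argument "moves" is a list of rows, each a list of 7 numbers: the gripper's target within -1 to 1 (shut at 1, half-way at 0, fully open at -1), then the shift along the tool's x, y, z in mm, then the turn, a rotation vector about the tool's x, y, z in degrees. A call has 1 to 20 rows; each row shifts and turns the commanded pose from where the row before left it, along the tool's axes as they then stand; what a row does not reach is not made up. A row lasts 1/10 s, in which the tool goes at most 50 mm and 8.59 degrees, less where a joint would pass 70% of its speed; a pose out of reach is approached as far as the arm can. A call with a gripper value outside its range is refused whole. The fingers move at their own pace and stop on an object; the grip force is fixed at half the most. Time passes only in rows, so rows that do not move let the fingers close. It gives the time, the measured TCP pose, the force and the opening at its end, in the units of the state.
- manip.state(): the state, without advancing time (a new reading comes with each control period).
- manip.grab_frame(name): name is "scene" or "top" or "wrist"; returns the picture (420x560x3 uint8, blue, green, red); there is no depth.
- manip.calibration(name): a dict with "mtx" (3x3 intrinsics, pixels), "T" (4x4, takes a point from camera to world coordinates); the wrist camera has in their place "T_tool_cam" (4x4, takes a point from camera to tool coordinates, whose origin is the TCP and whose axes are the tool frame's). Camera axes: x right, y down, z forward; pixel columns grow to the right and rows downward; lengths in m; the calibration is good to about 2 mm. The wrist camera is an equidistant fisheye: a pixel r from the principal point sees the ray r / f radians off the axis. A picture is of the moment at which its call begins: read the wrist's pose just before it. calibration takes no time and is no camera call.
- manip.job_done(): hands the job in, once; it reports no verdict.
The state is a dict: "time": time; "joint_pos": joint angles; "joint_vel": joint speeds; "joint_efforts": joint torques, N m; "tool_pos": TCP position; "tool_rot": TCP orientation; "contact_force": force on the tool from outside, world axes, zero at the start; "ft_torque": the same for the moment, N m; "gripper_width": opening from 0.0 (shut) to 1.0 (fully open).
Only numpy, scipy, OpenCV 4.12 (cv2) and the standard library are available. Lean on these libraries where they do the work, as an engineer would, in place of code of your own. Each camera call takes 0.05 s, during which the arm holds its last target. There are 200 camera calls.

## Working session

There is one attempt and no reset: what is moved stays moved. The work goes in short steps, Python scripts to look and compute and a tool call to move; the robot and the scene stay as the last step left them, time stands still between calls to the robot, and variables do not carry over. Pictures are saved under pics/ and viewed, about 8 in all and at most 12, crops included, and the job is handed in when it is done.

Besides the shell and the picture viewer there is one more tool, called as name(argument=value, ...), one argument or row to a line, values as JSON. apply_moves: Moves the arm, as the interface text tells. Its arguments: {"type":"object","properties":{"moves":{"type":"array","items":{"type":"array","items":{"type":"number"}}}},"required":["moves"]}

```bash
mkdir -p pics; ls; cat > shot.py <<'E'
import sys,cv2,numpy as np
from plant import manip
E
python3 - <<'E'
from plant import manip
import cv2,numpy as np
s=manip.state()
for k in s: print(k,np.round(s[k],4))
print(manip.tcp_to_tips)
for n in ["scene","top"]:
    im=manip.grab_frame(n); cv2.imwrite(f"pics/{n}0.png",im); c=manip.calibration(n); print(n,c["mtx"].tolist(),np.round(c["T"],4).tolist())
print(manip.calibration("wrist"))
E
```

```text
pics
time 0.0
joint_pos [ 1.004   0.0533  1.6142  0.      1.476  -0.119 ]
joint_vel [-0.0003  0.0015  0.0001  0.0006 -0.0002  0.0012]
joint_efforts [ 4.0000e-04 -3.9370e+01 -3.7016e+01 -2.0000e-04  7.4000e-03 -0.0000e+00]
tool_pos [0.2703 0.5629 0.2491]
tool_rot [-0.6888  0.6901 -0.1572  0.1568]
contact_force [-0.0155 -0.6879 -0.364 ]
ft_torque [-0.0067  0.0036 -0.0385]
gripper_width 1.001
0.019
scene [[517.0660730250708, 0.0, 275.4554807249598], [0.0, 517.0660730250708, 213.74120008155774], [0.0, 0.0, 1.0]] [[0.4265, 0.6269, -0.6519, 1.3525], [0.9045, -0.3006, 0.3026, -0.4092], [-0.0063, -0.7187, -0.6953, 1.0782], [0.0, 0.0, 0.0, 1.0]]
top [[445.4046820452554, 0.0, 279.8335835791273], [0.0, 445.4046820452554, 221.58615528772896], [0.0, 0.0, 1.0]] [[-0.0286, -0.9832, 0.1803, 0.2128], [-0.9996, 0.0273, -0.0099, 0.0136], [0.0048, -0.1805, -0.9836, 1.4145], [0.0, 0.0, 0.0, 1.0]]
{'mtx': array([[325.1922621 ,   0.        , 284.17270781],
       [  0.        , 325.1922621 , 208.83694232],
       [  0.        ,   0.        ,   1.        ]]), 'T_tool_cam': array([[ 6.47176273e-04,  9.60299248e-01,  2.78971208e-01,
        -7.21068958e-02],
       [-1.00856877e-03, -2.78970497e-01,  9.60299143e-01,
        -1.23605104e-01],
       [ 9.99999282e-01, -9.02844468e-04,  7.87984747e-04,
         1.98723481e-04],
       [ 0.00000000e+00,  0.00000000e+00,  0.00000000e+00,
         1.00000000e+00]])}
```

View pics/scene0.png

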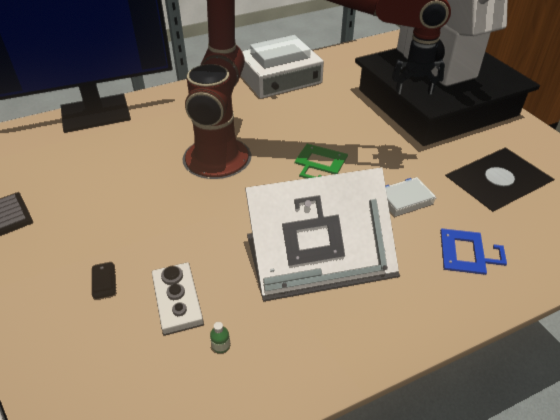

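View pics/top0.png

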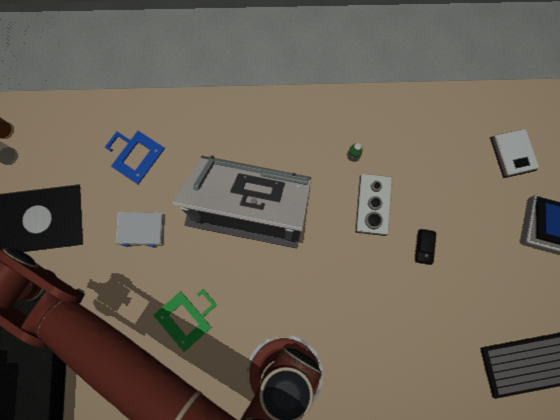

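The black insert hangs on the rack (top 257,187; scene 313,240). Decoys are blue (top 138,157) and green (top 185,320). I'll enlarge the rack and controller.

```bash
python3 - <<'E'
import cv2
a=cv2.imread('pics/top0.png')[140:250,165:400]; cv2.imwrite('pics/topc.png',cv2.resize(a,None,fx=3.4,fy=3.4,interpolation=cv2.INTER_CUBIC))
a=cv2.imread('pics/scene0.png')[165:300,240:405]; cv2.imwrite('pics/scenec.png',cv2.resize(a,None,fx=4.4,fy=4.4,interpolation=cv2.INTER_CUBIC))
E
```

```text
(no output)
```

View pics/topc.png

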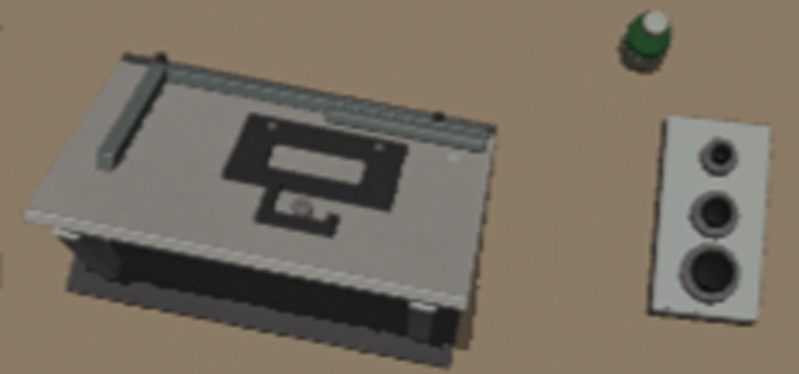

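View pics/scenec.png

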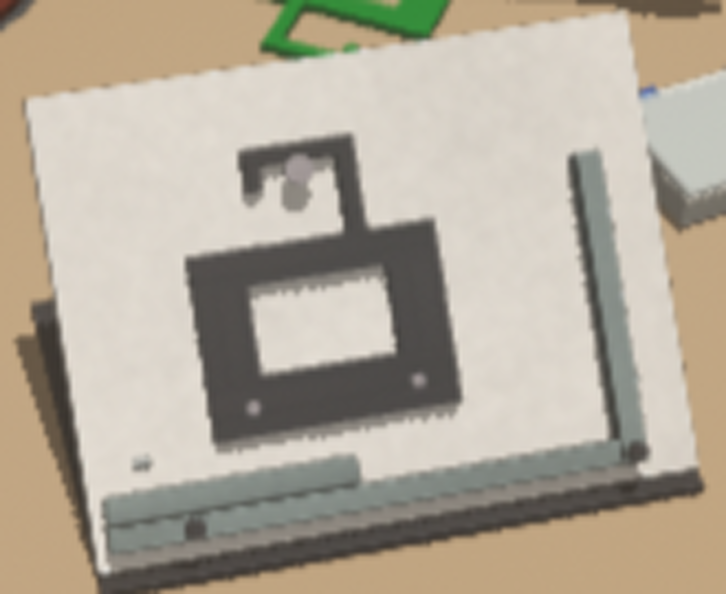

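```bash
cat > geo.py <<'E'
import numpy as np
from scipy.optimize import least_squares
from scipy.spatial.transform import Rotation as R
from plant import manip
C={n:manip.calibration(n) for n in("scene","top")}
OFF={"top":(165,140,3.4),"scene":(240,165,4.4)}
def proj(n,P):
    T=C[n]["T"]; p=(np.atleast_2d(P)-T[:3,3])@T[:3,:3]; q=p@C[n]["mtx"].T; return q[:,:2]/q[:,2:]
def crop(n,px):
    a,b,s=OFF[n]; return (np.atleast_2d(px)+.5)/s-.5+[a,b]
def face(y,u,h): # rack frame
    k=np.sqrt(.5); return np.array([.1-k*u+k*h, y, .012+k*u+k*h])
def world(r,P): return R.from_euler('z',r[2]).apply(P)+[r[0],r[1],0]
E
cat > fit.py <<'E'
from geo import *
bc=[(.185,.28),(-.185,.28),(-.185,0),(.185,0)]
bs=crop("scene",[(626,14),(27,100),(103,572),(697,472)]); bt=crop("top",[(25,213),(466,297),(496,128),(125,55)])
ic=[(.075,-.055),(-.075,-.055),(-.075,.055),(.075,.055)]
is_=crop("scene",[(433,220),(187,260),(215,440),(460,402)]); it=crop("top",[(224,178),(390,210),(406,146),(250,114)])
wc=[(.042,-.032),(-.042,-.032),(-.042,.02),(.042,.02)]
ws=crop("scene",[(383,268),(250,293),(262,375),(396,353)])
def res(p):
    r=p[:3]; out=[]
    B=world(r,[face(y,u,0) for y,u in bc]); I=world(r,[face(p[3]+y,p[4]-x,.008) for y,x in ic])
    W=world(r,[face(p[3]+y,p[4]-x,.008) for y,x in wc])
    Fp=world(r,[face(p[5],.2,.018)])
    return np.concatenate([(proj("scene",B)-bs).ravel(),(proj("top",B)-bt).ravel(),(proj("scene",I)-is_).ravel(),(proj("top",I)-it).ravel(),(proj("scene",W)-ws).ravel(),
     (proj("scene",Fp)-crop("scene",(578,154))).ravel(),(proj("top",Fp)-crop("top",(117,165))).ravel()])
s=least_squares(res,[.5,.1,-.2,0,.12,.14],loss='soft_l1'); print(np.round(s.x,4)); print(np.round(res(s.x).reshape(-1,2),1).tolist())
np.save('rack.npy',s.x)
kt=crop("top",[(711,271),(714,213),(719,156)]); ks=np.array([(172,273.),(175.5,290.5),(179,308)])
for a,b in zip(kt,ks):
    f=least_squares(lambda P:np.concatenate([(proj("top",P)-a)[0],(proj("scene",P)-b)[0]]),[.5,-.2,.04]); print(np.round(f.x,4),np.round(f.fun,1))
    f=least_squares(lambda q:np.concatenate([(proj("top",[*q,.04])-a)[0]]),[.5,-.2]); print(np.round(f.x,4))
E
python3 fit.py
```

```text
[ 0.5527  0.0985 -0.2286 -0.0316  0.1191  0.1316]
[[0.3, -0.9], [-0.8, -0.5], [-1.3, 0.7], [0.4, -0.8], [-0.9, -1.1], [0.6, 0.5], [-0.0, 1.7], [-1.5, 1.4], [-0.0, -0.4], [-0.4, -0.6], [-0.1, 1.0], [0.3, 0.1], [-0.5, -2.2], [0.6, -1.7], [0.7, -0.9], [-0.1, -0.7], [0.5, -0.6], [-0.8, -1.2], [-0.4, 0.2], [0.6, -0.1], [-1.0, -0.4], [-0.6, -2.8]]
[ 0.4638 -0.2937  0.0418] [-0.5 -0.1 -0.4 -0. ]
[ 0.4637 -0.2955]
[ 0.5192 -0.3017  0.038 ] [-0.2 -0.1 -0.2 -0. ]
[ 0.5185 -0.302 ]
[ 0.5739 -0.31    0.0377] [-0.3 -0.1 -0.2 -0. ]
[ 0.5731 -0.3103]
```

```bash
cat > plan.py <<'E'
from geo import *
p=np.load('rack.npy'); Rr=R.from_euler('z',p[2])
def st():
    s=manip.state(); q=s["tool_rot"]; return s,np.array(s["tool_pos"]),R.from_quat([q[1],q[2],q[3],q[0]])
def toolR(tilt,sgn):
    a=np.radians(tilt); y=np.array([-np.sin(a),0,-np.cos(a)]); z=np.array([0,sgn,0.]); x=np.cross(y,z)
    return Rr*R.from_matrix(np.c_[x,y,z])
def plan(pos,Rt):
    s,t,Rc=st(); print("t",s["time"],"shift mm",np.round(Rc.inv().apply(pos-t)*1e3,1),"rotvec deg",np.round((Rc.inv()*Rt).as_rotvec(degrees=True),1),
      "shift after turn",np.round(Rt.inv().apply(pos-t)*1e3,1))
def rel():  # tips in board coords
    s,t,Rc=st(); tip=t+Rc.apply([0,.019,0]); 
    for n,P in(("tcp",t),("tip",tip)):
        q=Rr.inv().apply(P-[p[0],p[1],0]); k=.5**.5; d=q-[.1,0,.012]
        print(n,"y %.1f u %.1f h %.1f"%(q[1]*1e3,(d[2]-d[0])*k*1e3,(d[0]+d[2])*k*1e3))
    F=Rr.inv().apply(s["contact_force"]); print("F rack",np.round(F,2),"upslope %.2f out %.2f"%((F[2]-F[0])*.7071,(F[2]+F[0])*.7071),"grip",round(s["gripper_width"],3),"t",s["time"])
E
python3 - <<'E'
from plan import *
s,t,Rc=st(); print(np.round(Rc.as_matrix(),3))
k=p[3]; 
for sg in(1,-1):
  for h in(.15,):
    pos=world(p[:3],face(p[3],.125,h)); print(pos); plan(pos,toolR(0,sg)); plan(pos,toolR(30,sg))
E
```

```text
[[ 0.901 -0.001  0.433]
 [-0.433 -0.002  0.901]
 [-0.    -1.    -0.002]]
[0.66016525 0.0410645  0.20645436]
t 0.1 shift mm [ 577.4   43.2 -301.5] rotvec deg [  0.1 -12.6  -0. ] shift after turn [ 497.9   42.7 -420. ]
t 0.1 shift mm [ 577.4   43.2 -301.5] rotvec deg [ -3.2 -12.3  29.9] shift after turn [ 452.6 -212.  -420. ]
[0.66016525 0.0410645  0.20645436]
t 0.1 shift mm [ 577.4   43.2 -301.5] rotvec deg [  0.  167.4   0.2] shift after turn [-497.9   42.7  420. ]
t 0.1 shift mm [ 577.4   43.2 -301.5] rotvec deg [-43.4 162.1  -4.6] shift after turn [-452.6 -212.   420. ]
```

apply_moves(
  moves=[
    [0,0,-40,0,0,0,0],
    [0,0,-40,0,0,0,0],
    [0,0,-20,0,0,-6.3,0],
    [0,0,0,0,0,-6.3,0],
    [0,31,0,-26,0,0,0],
    [0,31,0,-26,0,0,0],
    [0,31,0,-26,0,0,0],
    [0,31,0,-26,0,0,0],
    [0,31,0,-26,0,0,0],
    [0,31,0,-26,0,0,0],
    [0,31,0,-26,0,0,0],
    [0,31,0,-26,0,0,0],
    [0,31,0,-26,0,0,0],
    [0,31,0,-26,0,0,0],
    [0,31,0,-26,0,0,0],
    [0,31,0,-26,0,0,0],
    [0,31,0,-26,0,0,0],
    [0,31,0,-26,0,0,0],
    [0,31,0,-26,0,0,0],
    [0,31,0,-26,0,0,0],
  ],
)

```text
time: 2.1
tool_pos: [0.6604, 0.0446, 0.3495]
tool_rot: [0.703, -0.703, 0.081, -0.08]
contact_force: [0.1, 0.0, 0.4]
gripper_width: 0.499
```

apply_moves(
  moves=[
    [0,0,0,0,0,0,7.5],
    [0,0,0,0,0,0,7.5],
    [0,0,0,0,0,0,7.5],
    [0,0,0,0,0,0,7.5],
    [0,0,0,0,0,0,0],
    [0,0,0,0,0,0,0],
  ],
)

```text
time: 2.7
tool_pos: [0.6599, 0.046, 0.3486]
tool_rot: [0.699, -0.658, 0.26, 0.104]
contact_force: [-0.4, -0.3, 0.6]
gripper_width: 0.503
```

```bash
python3 - <<'E'
from plan import *
import cv2
s,t,Rc=st(); print(np.round(t,4),np.round(s["joint_pos"],2)); rel()
plan(world(p[:3],face(p[3],.125,.08)),toolR(30,1))
cv2.imwrite('pics/w1.png',manip.grab_frame("wrist"))
E
```

```text
[0.6599 0.046  0.3486] [-0.07  0.41  1.1   0.09  2.15 -1.39]
tcp y -26.9 u 226.4 h 249.5
tip y -26.9 u 221.5 h 231.2
F rack [-0.32 -0.4   0.63] upslope 0.67 out 0.23 grip 0.503 t 2.7
t 2.7 shift mm [ 54.2 190.   -4.6] rotvec deg [ 0.  0. -0.] shift after turn [ 54.1 190.   -4.7]
```

View pics/w1.png

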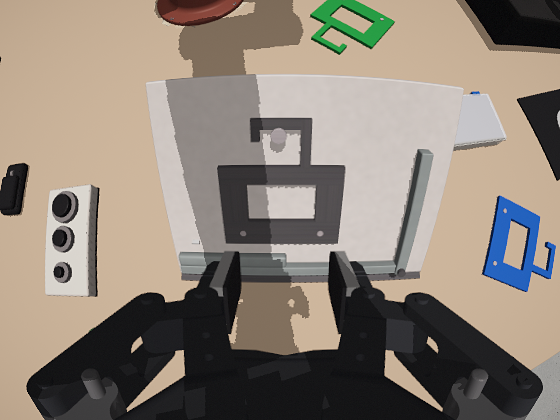

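The wrist view shows the insert (219..344, 166..243), its window (248..316, 184..220), the peg at (278,139), and the fence's inner edge at about x=412. I'll check this against the fixed-camera fit.

```bash
cat > wfit.py <<'E'
from plan import *
W=manip.calibration("wrist")
def wproj(P,t,Rc):
    T=W["T_tool_cam"]; P=Rc.inv().apply(np.atleast_2d(P)-t); c=(P-T[:3,3])@T[:3,:3]
    rr=np.hypot(c[:,0],c[:,1]); th=np.arctan2(rr,c[:,2]); f=W["mtx"][0,0]; return c[:,:2]/rr[:,None]*th[:,None]*f+W["mtx"][:2,2]
E
python3 - <<'E'
from wfit import *
s,t,Rc=st()
bc=[(.185,.28),(-.185,.28),(-.185,0),(.185,0)]; ic=[(.075,-.055),(-.075,-.055),(-.075,.055),(.075,.055)]; wc=[(.042,-.032),(-.042,-.032),(-.042,.02),(.042,.02)]
px=np.array([(463,88),(147,84),(181,274),(421,279),(344,166),(219,166),(226,243),(338,243),(316,184),(248,184),(249,219),(315,220),(417,151),(278,139)],float)
def res(q):
    P=[face(y,u,0) for y,u in bc]+[face(q[3]+y,q[4]-x,.008) for y,x in ic+wc]+[face(q[5],.2,.018),face(q[6],.215,.017)]
    return (wproj(world(q[:3],P),t,Rc)-px).ravel()
print(np.round(res([*p,p[3]]).reshape(-1,2),1).tolist())
f=least_squares(res,[*p,p[3]],loss='soft_l1'); print(np.round(f.x,4)); print(np.round(f.fun.reshape(-1,2),1).tolist())
E
```

```text
[[0.4, 2.0], [-3.7, 0.7], [-1.5, 0.1], [-1.6, -6.4], [-0.4, 4.0], [-3.7, 4.1], [-1.9, 2.0], [-2.2, 2.1], [-1.3, 3.3], [-3.8, 3.3], [-2.3, 4.5], [-2.3, 3.6], [3.0, 4.2], [1.0, -0.4]]
[ 0.5516  0.1012 -0.2239 -0.0313  0.1222  0.1257 -0.0349]
[[1.2, 0.5], [-2.1, -0.1], [0.2, -0.4], [-0.1, -8.1], [1.9, 0.2], [-1.7, 0.7], [0.1, -0.6], [0.2, -1.1], [1.0, -0.4], [-1.7, -0.1], [-0.2, 1.5], [0.0, 0.2], [-0.0, 2.3], [-0.0, -1.7]]
```

```bash
python3 - <<'E'
from plan import *
np.save('rack.npy',[.552,.100,-.226,-.0315,.12,.129])
p=np.load('rack.npy'); import plan as m; m.p=p; m.Rr=R.from_euler('z',p[2])
Rt=toolR(30,1); off=Rt.apply([0,.019,0])
for h in(.06,.02,.005): plan(world(p[:3],face(-.0315,.128,h))-off,Rt)
E
```

```text
t 2.75 shift mm [ 46.1 191.4  -3.3] rotvec deg [-0.  -0.1  0.1] shift after turn [ 46.3 191.3  -3.2]
t 2.75 shift mm [ 35.7 230.   -3.3] rotvec deg [-0.  -0.1  0.1] shift after turn [ 36.  230.   -3.2]
t 2.75 shift mm [ 31.7 244.5  -3.3] rotvec deg [-0.  -0.1  0.1] shift after turn [ 32.1 244.5  -3.2]
```

apply_moves(
  moves=[
    [0,11,24,-1,0,0,0],
    [0,11,24,-1,0,0,0],
    [0,12,24,-1,0,0,0],
    [0,12,24,0,0,0,0],
    [0,0,24,0,0,0,0],
    [0,0,24,0,0,0,0],
    [0,0,24,0,0,0,0],
    [0,0,23,0,0,0,0],
    [0,-2,8,0,0,0,0],
    [0,-3,10,0,0,0,0],
    [0,-3,10,0,0,0,0],
    [0,-2,10,0,0,0,0],
    [0,0,0,0,0,0,0],
  ],
)

```text
time: 4.05
tool_pos: [0.5769, 0.0622, 0.1332]
tool_rot: [0.699, -0.658, 0.26, 0.105]
contact_force: [-0.2, -0.2, 0.1]
gripper_width: 0.506
```

```bash
python3 - <<'E'
from plan import *
rel(); import cv2
print(np.round(st()[0]["joint_pos"],2))
im=manip.grab_frame("wrist"); cv2.imwrite('pics/w2.png',im); cv2.imwrite('pics/s2.png',cv2.resize(manip.grab_frame("scene")[150:300,230:410],None,fx=4,fy=4,interpolation=cv2.INTER_CUBIC))
E
```

```text
tcp y -31.3 u 133.3 h 38.2
tip y -31.3 u 128.4 h 19.8
F rack [-0.12 -0.2   0.06] upslope 0.13 out -0.04 grip 0.506 t 4.05
[-0.06  0.36  1.52  0.09  1.78 -1.41]
```

View pics/w2.png

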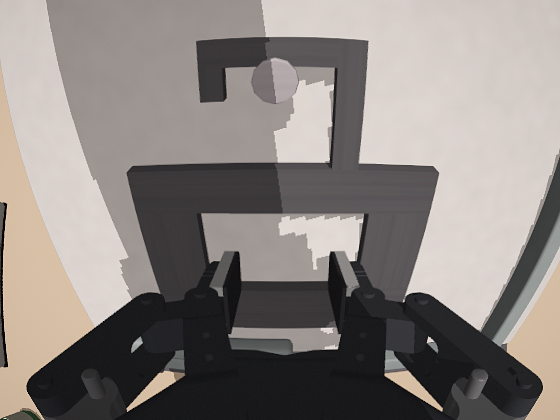

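apply_moves(
  moves=[
    [0.3,0,0,0,0,0,0],
    [0.3,0,0,0,0,0,0],
    [0.3,-1,4,0,0,0,0],
    [0.3,-1,4,0,0,0,0],
    [0.3,-1,3,0,0,0,0],
    [0.3,0,0,0,0,0,0],
  ],
)

```text
time: 4.75
tool_pos: [0.5693, 0.0639, 0.1253]
tool_rot: [0.699, -0.658, 0.26, 0.105]
contact_force: [1.0, 0.6, 0.0]
gripper_width: 0.35
```

apply_moves(
  moves=[
    [0.3,0,2,0,0,0,0],
    [0.3,0,0,0,0,0,0],
  ],
)

```text
time: 4.95
tool_pos: [0.5689, 0.0641, 0.1241]
tool_rot: [0.699, -0.658, 0.26, 0.104]
contact_force: [-0.0, 0.2, 0.6]
gripper_width: 0.351
```

apply_moves(
  moves=[
    [0.3,0,2,0,0,0,0],
    [0.3,0,0,0,0,0,0],
  ],
)

```text
time: 5.15
tool_pos: [0.5679, 0.0643, 0.1223]
tool_rot: [0.699, -0.658, 0.26, 0.104]
contact_force: [0.8, 0.2, 0.6]
gripper_width: 0.353
```

```bash
python3 - <<'E'
from plan import *
rel()
E
```

```text
tcp y -31.3 u 132.0 h 23.9
tip y -31.2 u 127.1 h 5.6
F rack [0.69 0.37 0.56] upslope -0.09 out 0.88 grip 0.353 t 5.15
```

apply_moves(
  moves=[
    [0.3,0,2,0,0,0,0],
    [0.3,0,0,0,0,0,0],
  ],
)

```text
time: 5.35
tool_pos: [0.5669, 0.0645, 0.1205]
tool_rot: [0.699, -0.658, 0.26, 0.104]
contact_force: [-0.1, -0.1, -0.4]
gripper_width: 0.348
```

apply_moves(
  moves=[
    [0.3,0,2,0,0,0,0],
    [0.3,0,0,0,0,0,0],
  ],
)

```text
time: 5.55
tool_pos: [0.566, 0.0647, 0.1188]
tool_rot: [0.699, -0.658, 0.26, 0.104]
contact_force: [0.3, -0.2, -0.5]
gripper_width: 0.349
```

apply_moves(
  moves=[
    [0.3,0,2,0,0,0,0],
    [0.3,0,0,0,0,0,0],
  ],
)

```text
time: 5.75
tool_pos: [0.5659, 0.0648, 0.1185]
tool_rot: [0.7, -0.658, 0.259, 0.104]
contact_force: [0.7, -0.2, 4.3]
gripper_width: 0.345
```

```bash
python3 - <<'E'
from plan import *
rel()
E
```

```text
tcp y -31.2 u 130.9 h 19.8
tip y -31.2 u 125.9 h 1.4
F rack [ 0.77 -0.01  4.25] upslope 2.46 out 3.55 grip 0.345 t 5.75
```

apply_moves(
  moves=[
    [0.3,0,-3,0,0,0,0],
    [0.3,-4.8,-1.3,0,0,0,0],
    [0.3,-4.8,-1.3,0,0,0,0],
    [0.3,0,0,0,0,0,0],
  ],
)

```text
time: 6.15
tool_pos: [0.5595, 0.0663, 0.1273]
tool_rot: [0.699, -0.658, 0.259, 0.104]
contact_force: [1.0, 0.5, 0.0]
gripper_width: 0.348
```

```bash
python3 - <<'E'
from plan import *
rel(); import cv2
a=manip.grab_frame("wrist")[150:350,120:440]; b=manip.grab_frame("scene")[170:290,240:400]
a=cv2.resize(a,(480,300),interpolation=cv2.INTER_CUBIC);b=cv2.resize(b,(400,300),interpolation=cv2.INTER_CUBIC)
cv2.imwrite('pics/m3.png',np.hstack([a,b[:,80:]]))
E
```

```text
tcp y -31.1 u 141.8 h 21.3
tip y -31.1 u 136.9 h 3.0
F rack [0.82 0.72 0.01] upslope -0.57 out 0.59 grip 0.348 t 6.15
```

View pics/m3.png

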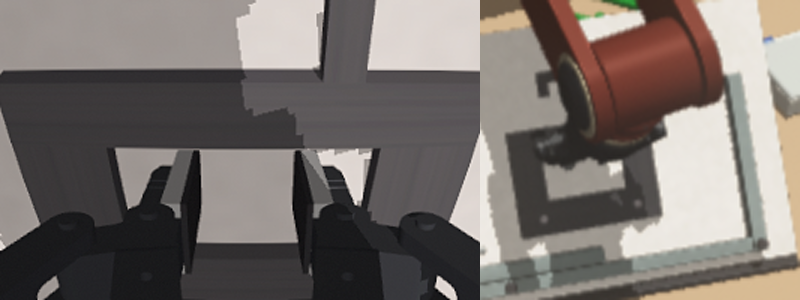

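apply_moves(
  moves=[
    [0.3,-1.9,-0.5,0,0,0,0],
    [0.3,-1.9,-0.5,0,0,0,0],
    [0.3,-1.9,-0.5,0,0,0,0],
    [0.3,-1.9,-0.5,0,0,0,0],
    [0.3,0,0,0,0,0,0],
  ],
)

```text
time: 6.75
tool_pos: [0.5543, 0.0675, 0.1326]
tool_rot: [0.699, -0.658, 0.259, 0.104]
contact_force: [-0.0, -1.2, -0.8]
gripper_width: 0.347
```

```bash
python3 - <<'E'
from plan import *
rel()
E
```

```text
tcp y -31.2 u 149.3 h 21.3
tip y -31.2 u 144.3 h 2.9
F rack [ 0.24 -1.17 -0.84] upslope -0.76 out -0.42 grip 0.347 t 6.75
```

apply_moves(
  moves=[
    [0.3,-1.9,-0.5,0,0,0,0],
    [0.3,-1.9,-0.5,0,0,0,0],
    [0.3,-1.9,-0.5,0,0,0,0],
    [0.3,0,0,0,0,0,0],
  ],
)

```text
time: 7.15
tool_pos: [0.5501, 0.0684, 0.1369]
tool_rot: [0.699, -0.658, 0.26, 0.104]
contact_force: [0.9, 0.1, -1.9]
gripper_width: 0.352
```

```bash
python3 - <<'E'
from plan import *
rel()
E
```

```text
tcp y -31.2 u 155.3 h 21.4
tip y -31.2 u 150.4 h 3.0
F rack [ 0.88  0.27 -1.85] upslope -1.93 out -0.69 grip 0.352 t 7.15
```

apply_moves(
  moves=[
    [0.3,-1.9,-0.5,0,0,0,0],
    [0.3,-1.9,-0.5,0,0,0,0],
    [0.3,-1.9,-0.5,0,0,0,0],
    [0.3,-1.9,-0.5,0,0,0,0],
    [0.3,-1.9,-0.5,0,0,0,0],
    [0.3,-1.9,-0.5,0,0,0,0],
    [0.3,0,0,0,0,0,0],
    [0.3,0,0,0,0,0,0],
  ],
)

```text
time: 7.95
tool_pos: [0.542, 0.0703, 0.1452]
tool_rot: [0.699, -0.658, 0.26, 0.104]
contact_force: [1.0, -0.1, -0.4]
gripper_width: 0.353
```

```bash
python3 - <<'E'
from plan import *
rel(); import cv2
a=manip.grab_frame("wrist")[20:320,100:460]
cv2.imwrite('pics/w4.png',cv2.resize(a,None,fx=1.6,fy=1.6,interpolation=cv2.INTER_CUBIC))
E
```

```text
tcp y -31.2 u 167.1 h 21.3
tip y -31.1 u 162.2 h 2.9
F rack [ 1.02  0.13 -0.38] upslope -0.99 out 0.46 grip 0.353 t 7.95
```

View pics/w4.png

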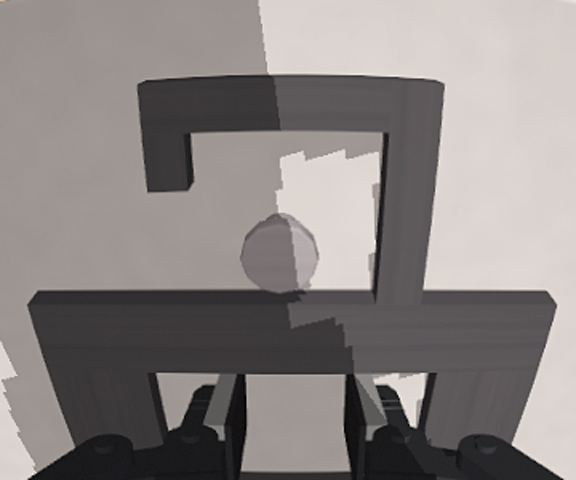

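```bash
python3 - <<'E'
from wfit import *
s,t,Rc=st()
px=np.array([(38,303),(546,303),(148,373),(437,373),(148,191),(187,190),(137,90),(443,88)])/1.6+[100,20]
ins=[(-.075,-.055),(.075,-.055),(-.042,-.032),(.042,-.032),(-.034,-.086),(-.024,-.086),(-.034,-.112),(.034,-.112)]
def res(q):
    c,s_=np.cos(q[2]),np.sin(q[2]); return (wproj(world(p[:3],[face(q[0]+c*y-s_*x,q[1]-c*x-s_*y,.008) for y,x in ins]),t,Rc)-px).ravel()
f=least_squares(res,[-.03,.14,0]); print(np.round(f.x,4),np.round(f.fun,1))
pk=np.array((280,253))/1.6+[100,20]
g=least_squares(lambda q:(wproj(world(p[:3],[face(q[0],q[1],.017)]),t,Rc)-pk).ravel(),[-.03,.215]); print(np.round(g.x,4))
E
```

```text
[-0.0315  0.1432  0.0018] [-7.8  2.2  7.5  2.  -1.   0.9 -0.   0.8 -0.8  2.3  0.5  2.  -0.5 -2.7
  1.9 -1.8]
[-0.0338  0.2178]
```

apply_moves(
  moves=[
    [0.3,0,0,3,0,0,0],
    [0.3,0,0,4,0,0,0],
    [0.3,0,0,4,0,0,0],
    [0.3,0,0,4,0,0,0],
    [0.3,0,0,4,0,0,0],
    [0.3,0,0,4,0,0,0],
    [0.3,0,0,4,0,0,0],
    [0.3,0,0,4,0,0,0],
    [0.3,0,0,4,0,0,0],
    [0.3,0,0,4,0,0,0],
    [0.3,0,0,4,0,0,0],
    [0.3,0,0,4,0,0,0],
    [0.3,0,0,4,0,0,0],
    [0.3,0,0,4,0,0,0],
    [0.3,0,0,4,0,0,0],
    [0.3,0,0,2,0,0,0],
    [0.3,0,0,0,0,0,0],
  ],
)

```text
time: 9.7
tool_pos: [0.556, 0.1302, 0.145]
tool_rot: [0.7, -0.658, 0.259, 0.104]
contact_force: [1.9, 0.8, -0.6]
gripper_width: 0.35
```

```bash
python3 - <<'E'
from plan import *
rel(); import cv2
a=manip.grab_frame("wrist")[0:320,60:500]
cv2.imwrite('pics/w5.png',cv2.resize(a,None,fx=1.6,fy=1.6,interpolation=cv2.INTER_CUBIC))
E
```

```text
tcp y 30.3 u 166.7 h 21.3
tip y 30.4 u 161.8 h 3.0
F rack [ 1.67  1.16 -0.55] upslope -1.57 out 0.79 grip 0.35 t 9.7
```

View pics/w5.png

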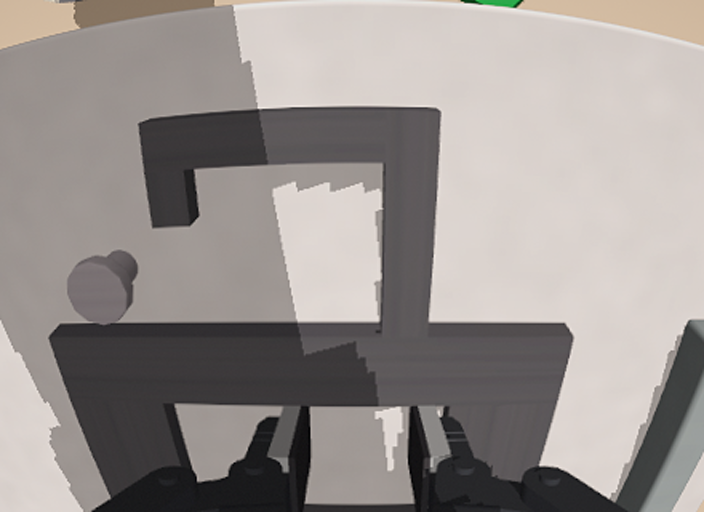

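```bash
python3 - <<'E'
from wfit import *
s,t,Rc=st()
o=[60,0]
px=np.array([(60,338),(566,338),(168,404),(445,404),(152,227),(190,226),(139,124),(440,111)])/1.6+o
ins=[(-.075,-.055),(.075,-.055),(-.042,-.032),(.042,-.032),(-.034,-.086),(-.024,-.086),(-.034,-.112),(.034,-.112)]
def res(q):
    c,s_=np.cos(q[2]),np.sin(q[2]); return (wproj(world(p[:3],[face(q[0]+c*y-s_*x,q[1]-c*x-s_*y,.008) for y,x in ins]),t,Rc)-px).ravel()
f=least_squares(res,[-.03,.14,0]); print(np.round(f.x,4),np.round(f.fun,1))
pk=np.array([(687,322)])/1.6+o
g=least_squares(lambda q:(wproj(world(p[:3],[face(q[0],q[1],.018)]),t,Rc)-pk).ravel(),[.13,.2]); print(np.round(g.x,4))
E
```

```text
[ 0.0151  0.143  -0.0021] [-8.   0.5  5.9 -0.6 -3.4  0.6  3.5  1.6 -0.2  1.5 -0.   0.8 -1.1 -0.1
  1.3  0.4]
[0.1182 0.2089]
```

apply_moves(
  moves=[
    [0.3,0,0,3,0,0,0],
    [0.3,0,0,3,0,0,0],
    [0.3,0,0,3,0,0,0],
    [0.3,0,0,3,0,0,0],
    [0.3,0,0,3,0,0,0],
    [0.3,0,0,3,0,0,0],
    [0.3,0,0,3,0,0,0],
    [0.3,0,0,2,0,0,0],
    [0.3,0,0,0,0,0,0],
  ],
)

```text
time: 10.65
tool_pos: [0.5613, 0.1525, 0.145]
tool_rot: [0.7, -0.658, 0.259, 0.104]
contact_force: [2.6, -0.6, 0.4]
gripper_width: 0.349
```

apply_moves(
  moves=[
    [0.3,0,0,2,0,0,0],
    [0.3,0,0,2,0,0,0],
  ],
)

```text
time: 10.85
tool_pos: [0.5621, 0.1559, 0.145]
tool_rot: [0.699, -0.658, 0.26, 0.104]
contact_force: [1.8, -2.7, 0.4]
gripper_width: 0.347
```

apply_moves(
  moves=[
    [0.3,0,0,2,0,0,0],
  ],
)

```text
time: 10.95
tool_pos: [0.5626, 0.1579, 0.145]
tool_rot: [0.699, -0.658, 0.259, 0.104]
contact_force: [1.6, -2.8, -0.1]
gripper_width: 0.346
```

apply_moves(
  moves=[
    [0.3,0,0,2,0,0,0],
  ],
)

```text
time: 11.05
tool_pos: [0.563, 0.1599, 0.145]
tool_rot: [0.699, -0.658, 0.259, 0.104]
contact_force: [2.6, -3.1, -0.5]
gripper_width: 0.349
```

```bash
python3 - <<'E'
from plan import *
rel()
E
```

```text
tcp y 60.9 u 166.6 h 21.4
tip y 60.9 u 161.7 h 3.1
F rack [ 3.27 -2.45 -0.49] upslope -2.66 out 1.96 grip 0.349 t 11.05
```

apply_moves(
  moves=[
    [0.3,0,0,2,0,0,0],
  ],
)

```text
time: 11.15
tool_pos: [0.5635, 0.1619, 0.145]
tool_rot: [0.699, -0.658, 0.259, 0.104]
contact_force: [2.4, -1.6, 1.7]
gripper_width: 0.349
```

apply_moves(
  moves=[
    [0.3,0,0,2,0,0,0],
  ],
)

```text
time: 11.25
tool_pos: [0.564, 0.1639, 0.145]
tool_rot: [0.699, -0.658, 0.259, 0.104]
contact_force: [3.0, -2.5, 1.1]
gripper_width: 0.35
```

apply_moves(
  moves=[
    [0.3,0,0,2,0,0,0],
  ],
)

```text
time: 11.35
tool_pos: [0.5644, 0.1658, 0.145]
tool_rot: [0.699, -0.658, 0.259, 0.104]
contact_force: [2.2, -3.0, 0.8]
gripper_width: 0.351
```

```bash
python3 - <<'E'
from plan import *
rel()
E
```

```text
tcp y 66.9 u 166.6 h 21.5
tip y 67.0 u 161.7 h 3.1
F rack [ 2.77 -2.44  0.85] upslope -1.36 out 2.56 grip 0.351 t 11.35
```

apply_moves(
  moves=[
    [0.3,0,0,2,0,0,0],
  ],
)

```text
time: 11.45
tool_pos: [0.5649, 0.1678, 0.145]
tool_rot: [0.699, -0.658, 0.259, 0.104]
contact_force: [3.1, -3.4, 0.5]
gripper_width: 0.35
```

apply_moves(
  moves=[
    [0.3,0,0,2,0,0,0],
  ],
)

```text
time: 11.55
tool_pos: [0.5653, 0.1697, 0.145]
tool_rot: [0.699, -0.658, 0.259, 0.104]
contact_force: [2.9, -3.4, 0.7]
gripper_width: 0.348
```

```bash
python3 - <<'E'
from plan import *
rel(); import cv2
a=manip.grab_frame("wrist")[0:320,60:500]
cv2.imwrite('pics/w6.png',cv2.resize(a,None,fx=1.6,fy=1.6,interpolation=cv2.INTER_CUBIC))
E
```

```text
tcp y 71.0 u 166.7 h 21.5
tip y 71.0 u 161.7 h 3.1
F rack [ 3.61 -2.67  0.69] upslope -2.07 out 3.04 grip 0.348 t 11.55
```

View pics/w6.png

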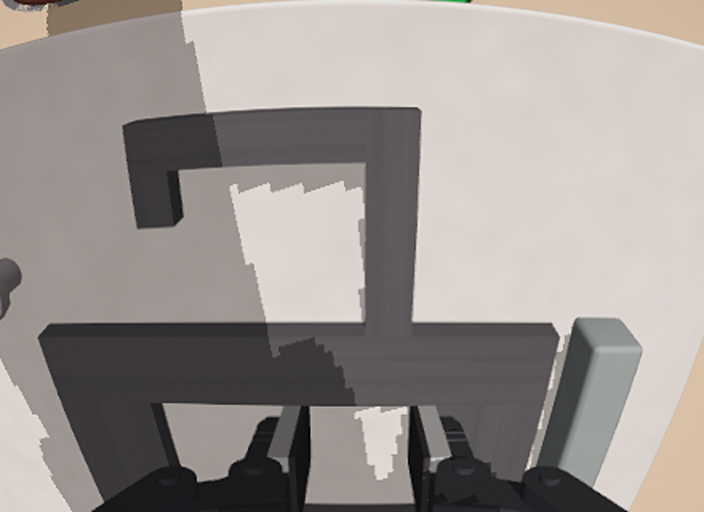

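apply_moves(
  moves=[
    [0.3,0,0,1.5,0,0,0],
    [0.3,0,0,0,0,0,0],
  ],
)

```text
time: 11.8
tool_pos: [0.5656, 0.1713, 0.145]
tool_rot: [0.7, -0.658, 0.259, 0.104]
contact_force: [3.4, -1.6, 1.2]
gripper_width: 0.354
```

apply_moves(
  moves=[
    [0.3,0,0,1.5,0,0,0],
    [0.3,0,0,0,0,0,0],
  ],
)

```text
time: 12.0
tool_pos: [0.566, 0.1727, 0.145]
tool_rot: [0.699, -0.658, 0.259, 0.104]
contact_force: [3.2, -2.3, 1.0]
gripper_width: 0.352
```

apply_moves(
  moves=[
    [0.3,0,0,1,0,0,0],
    [0.3,0,0,0,0,0,0],
  ],
)

```text
time: 12.2
tool_pos: [0.5662, 0.1735, 0.145]
tool_rot: [0.699, -0.658, 0.259, 0.104]
contact_force: [3.6, -2.5, 0.8]
gripper_width: 0.351
```

```bash
python3 - <<'E'
from plan import *
rel()
E
```

```text
tcp y 74.9 u 166.6 h 21.4
tip y 74.9 u 161.7 h 3.1
F rack [ 4.04 -1.63  0.79] upslope -2.30 out 3.42 grip 0.351 t 12.2
```

apply_moves(
  moves=[
    [0.3,0,0,1,0,0,0],
    [0.3,0,0,0,0,0,0],
  ],
)

```text
time: 12.4
tool_pos: [0.5664, 0.1746, 0.145]
tool_rot: [0.699, -0.658, 0.259, 0.104]
contact_force: [3.2, -3.1, 1.5]
gripper_width: 0.351
```

apply_moves(
  moves=[
    [0.3,0,0,1,0,0,0],
    [0.3,0,0,0,0,0,0],
  ],
)

```text
time: 12.6
tool_pos: [0.5666, 0.1755, 0.145]
tool_rot: [0.699, -0.658, 0.259, 0.104]
contact_force: [2.9, -2.9, 1.2]
gripper_width: 0.352
```

apply_moves(
  moves=[
    [0.3,0,0,1,0,0,0],
    [0.3,0,0,0,0,0,0],
  ],
)

```text
time: 12.8
tool_pos: [0.5667, 0.1758, 0.145]
tool_rot: [0.699, -0.658, 0.26, 0.104]
contact_force: [2.2, -6.1, 2.2]
gripper_width: 0.349
```

```bash
python3 - <<'E'
from plan import *
rel()
E
```

```text
tcp y 77.2 u 166.6 h 21.4
tip y 77.1 u 161.7 h 3.1
F rack [ 3.5  -5.48  2.21] upslope -0.91 out 4.04 grip 0.349 t 12.8
```

apply_moves(
  moves=[
    [0.3,0,0,-2,0,0,0],
    [0.3,0,0,-2,0,0,0],
    [0.3,3.9,1,0,0,0,0],
    [0.3,3.9,1,0,0,0,0],
    [0.3,3.9,1,0,0,0,0],
    [0.3,3.9,1,0,0,0,0],
    [0.3,3.9,1,0,0,0,0],
    [0.3,3.9,1,0,0,0,0],
    [0.3,3.9,1,0,0,0,0],
    [0.3,3.9,1,0,0,0,0],
    [0.3,3.9,1,0,0,0,0],
    [0.3,3.9,1,0,0,0,0],
    [0.3,0,0,0,0,0,0],
  ],
)

```text
time: 14.1
tool_pos: [0.5942, 0.1659, 0.116]
tool_rot: [0.699, -0.658, 0.26, 0.104]
contact_force: [1.8, -0.5, -1.8]
gripper_width: 0.35
```

```bash
python3 - <<'E'
from plan import *
rel(); import cv2
a=manip.grab_frame("wrist")[0:320,60:500]
cv2.imwrite('pics/w7.png',cv2.resize(a,None,fx=1.6,fy=1.6,interpolation=cv2.INTER_CUBIC))
E
```

```text
tcp y 73.7 u 125.6 h 21.5
tip y 73.7 u 120.7 h 3.1
F rack [ 1.85 -0.11 -1.77] upslope -2.56 out 0.05 grip 0.35 t 14.1
```

View pics/w7.png

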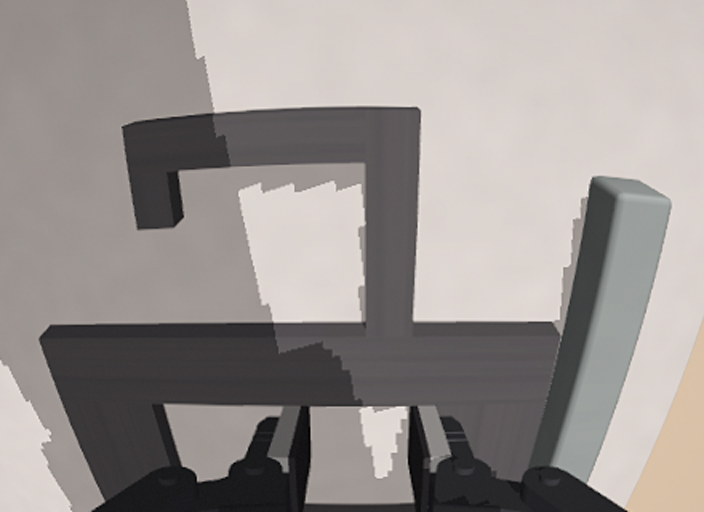

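apply_moves(
  moves=[
    [0.3,3.9,1,0,0,0,0],
    [0.3,3.9,1,0,0,0,0],
    [0.3,3.9,1,0,0,0,0],
    [0.3,1.9,0.5,0,0,0,0],
    [0.3,1.9,0.5,0,0,0,0],
    [0.3,1.9,0.5,0,0,0,0],
    [0.3,0,0,0,0,0,0],
  ],
)

```text
time: 14.85
tool_pos: [0.6065, 0.1631, 0.1038]
tool_rot: [0.699, -0.658, 0.259, 0.104]
contact_force: [2.1, 1.2, -1.4]
gripper_width: 0.348
```

```bash
python3 - <<'E'
from plan import *
rel()
E
```

```text
tcp y 73.7 u 108.1 h 21.8
tip y 73.7 u 103.2 h 3.4
F rack [ 1.79  1.62 -1.43] upslope -2.27 out 0.26 grip 0.348 t 14.85
```

apply_moves(
  moves=[
    [0.3,1.9,0.5,0,0,0,0],
    [0.3,1.9,0.5,0,0,0,0],
    [0.3,1.9,0.5,0,0,0,0],
    [0.3,0,0,0,0,0,0],
  ],
)

```text
time: 15.25
tool_pos: [0.6105, 0.1622, 0.0999]
tool_rot: [0.699, -0.658, 0.26, 0.104]
contact_force: [-0.0, -0.3, 0.2]
gripper_width: 0.351
```

```bash
python3 - <<'E'
from plan import *
rel()
import cv2
manipf=manip.grab_frame("wrist"); cv2.imwrite('pics/w8.png',manipf); a=cv2.imread('pics/w7.png')
b=cv2.resize(manipf[0:320,60:500],None,fx=1.6,fy=1.6,interpolation=cv2.INTER_CUBIC)
g=lambda i: cv2.cvtColor(i,cv2.COLOR_BGR2GRAY).astype(np.float32)
# limb underside row (col 300) & gooseneck: darkness transitions
for n,i in(("before",g(a)),("after",g(b))):
    d=np.diff(cv2.GaussianBlur(i,(5,5),0)[:300,330]); print(n,"limb top/bottom rows",d[60:250].argmin()+60,d[60:250].argmax()+60)
E
```

```text
tcp y 73.7 u 102.4 h 21.9
tip y 73.7 u 97.5 h 3.5
F rack [ 0.02 -0.27  0.21] upslope 0.13 out 0.16 grip 0.351 t 15.25
before limb top/bottom rows 106 180
after limb top/bottom rows 89 145
```

apply_moves(
  moves=[
    [0.3,2.9,0.8,-2,0,0,0],
    [0.3,2.9,0.8,-3,0,0,0],
    [0.3,0,0,-3,0,0,0],
    [0.3,0,-8,0,0,0,0],
    [0.3,0,-20,0,0,0,0],
    [0.3,0,-30,0,0,0,0],
    [0.3,0,-30,0,0,0,0],
    [0.3,0,-30,0,0,0,0],
    [0.3,0,0,0,0,0,0],
  ],
)

```text
time: 16.2
tool_pos: [0.6737, 0.1396, 0.2037]
tool_rot: [0.701, -0.658, 0.256, 0.101]
contact_force: [0.4, -0.6, 0.9]
gripper_width: 0.349
```

```bash
python3 - <<'E'
from plan import *
rel(); import cv2
a=manip.grab_frame("wrist")[20:420,20:540]
cv2.imwrite('pics/w9.png',cv2.resize(a,None,fx=1.5,fy=1.5,interpolation=cv2.INTER_CUBIC))
E
```

```text
tcp y 65.9 u 128.7 h 142.4
tip y 66.0 u 123.6 h 124.1
F rack [ 0.54 -0.54  0.88] upslope 0.24 out 1.00 grip 0.349 t 16.2
```

View pics/w9.png

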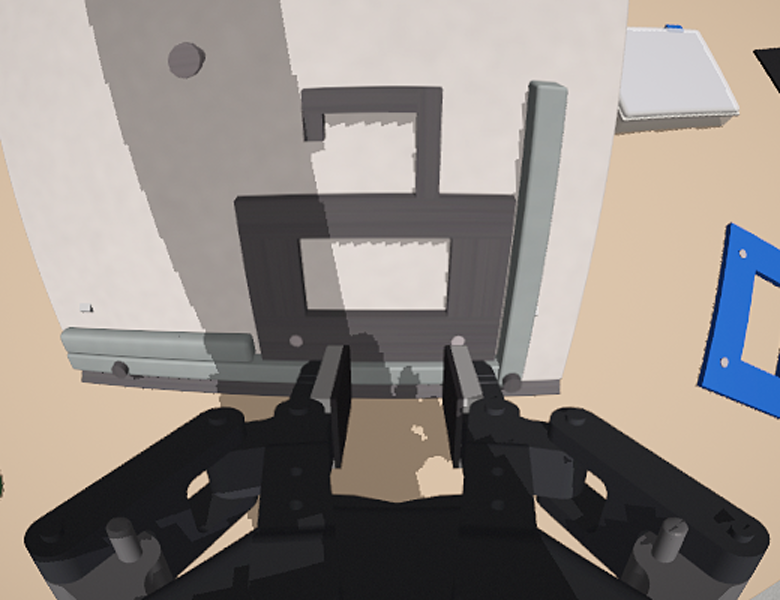

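The insert lies square in the pocket, beside the step end (253,350) and the fence. I'll check that with numbers.

```bash
python3 - <<'E'
from wfit import *
s,t,Rc=st()
px=np.array([(236,199),(516,197),(300,239),(451,238),(450,311),(307,311),(303,90),(442,88),(262,361),(305,140)])/1.5+[20,20]
ins=[(-.075,-.055),(.075,-.055),(-.042,-.032),(.042,-.032),(.042,.02),(-.042,.02),(-.034,-.112),(.034,-.112),(-.075,.055),(-.034,-.086)]
def res(q):
    c,s_=np.cos(q[2]),np.sin(q[2]); return (wproj(world(p[:3],[face(q[0]+c*y-s_*x,q[1]-c*x-s_*y,.008) for y,x in ins]),t,Rc)-px).ravel()
f=least_squares(res,[.05,.08,0],loss='soft_l1'); print(np.round(f.x,4),np.round(f.fun,1))
pk=np.array([(185,59)])/1.5+20
g=least_squares(lambda q:(wproj(world(p[:3],[face(q[0],q[1],.017)]),t,Rc)-pk).ravel(),[-.03,.215]); print("peg",np.round(g.x,4), "down from peg",g.x[1]-f.x[1])
# key approach
K=dict(L=(.4638,-.2945,.04),M=(.519,-.302,.04),S=(.5737,-.310,.04))
Rt=toolR(0,1)
for k,v in K.items(): print(k); plan(np.array(v)+[0,0,.019+.06],Rt)
E
```

```text
[ 0.0562  0.0842 -0.0001] [-2.   1.   2.9  1.  -1.6 -0.4  2.8 -0.2 -0.2  4.5 -0.2  4.5 -1.1 -1.6
  2.7 -1.5  0.3  0.5 -0.4 -0.3]
peg [-0.0315  0.2162] down from peg 0.13202960947069914
L
t 16.25 shift mm [ -50.7  122.4 -470.4] rotvec deg [ -0.1  -0.1 -29.7] shift after turn [-105.7   82.  -470. ]
M
t 16.25 shift mm [  -2.5   94.9 -465.2] rotvec deg [ -0.1  -0.1 -29.7] shift after turn [ -50.3   82.  -465. ]
S
t 16.25 shift mm [  45.4   67.6 -460.6] rotvec deg [ -0.1  -0.1 -29.7] shift after turn [   4.8   82.  -460.5]
```

apply_moves(
  moves=[
    [1,0,-45,0,0,0,0],
    [1,0,-45,0,0,0,0],
    [1,0,0,0,0,0,-7.4],
    [1,0,0,0,0,0,-7.4],
    [1,0,0,0,0,0,-7.4],
    [1,0,0,0,0,0,-7.5],
    [1,-11,0,-36,0,0,0],
    [1,-11,0,-36,0,0,0],
    [1,-11,0,-36,0,0,0],
    [1,-11,0,-36,0,0,0],
    [1,-12,0,-36,0,0,0],
    [1,-12,0,-36,0,0,0],
    [1,-12,0,-36,0,0,0],
    [1,-12,0,-36,0,0,0],
    [1,-12,0,-36,0,0,0],
    [1,-12,0,-36,0,0,0],
    [1,-12,0,-36,0,0,0],
    [1,-12,0,-37,0,0,0],
    [1,-12,0,-37,0,0,0],
    [1,0,0,0,0,0,0],
  ],
)

```text
time: 18.25
tool_pos: [0.4571, -0.2958, 0.2748]
tool_rot: [0.703, -0.702, 0.085, -0.079]
contact_force: [0.1, 0.9, -0.0]
gripper_width: 0.003
```

```bash
cat > keys.py <<'E'
from plan import *
K=dict(L=(.4638,-.2945,.04),M=(.519,-.302,.04),S=(.5737,-.310,.04))
s,t,Rc=st(); print(t,np.round(s["joint_pos"],2),s["gripper_width"],s["time"]); Rt=toolR(0,1)
for k,v in K.items(): print(k,end=' '); plan(np.array(v)+[0,0,.019],Rt)
E
python3 keys.py; python3 - <<'E'
# check keys against wrist view: predicted pixels vs dark blobs
from wfit import *
import cv2
s,t,Rc=st(); im=manip.grab_frame("wrist"); cv2.imwrite('pics/w10.png',im)
K=dict(L=(.4638,-.2945,.04),M=(.519,-.302,.04),S=(.5737,-.310,.04))
P=wproj(list(K.values()),t,Rc); print(np.round(P,1))
g=cv2.cvtColor(im,cv2.COLOR_BGR2GRAY); m=(g<70).astype(np.uint8)
n,l,st_,c=cv2.connectedComponentsWithStats(m)
for i in range(1,n):
    if 60<st_[i,4]<8000: print(st_[i],np.round(c[i],1))
E
```

```text
[ 0.45709714 -0.29578369  0.27477345] [-0.71 -0.15  1.77 -0.    1.53 -2.05] 0.0030813714463425977 18.25
L t 18.25 shift mm [  8.  215.7   2.8] rotvec deg [-0.  -0.4 -0.5] shift after turn [  6.2 215.8   2.8]
M t 18.25 shift mm [ 63.4 215.3   8.2] rotvec deg [-0.  -0.4 -0.5] shift after turn [ 61.7 215.8   7.8]
S t 18.25 shift mm [118.5 214.8  13. ] rotvec deg [-0.  -0.4 -0.5] shift after turn [116.8 215.8  12.3]
[[285.9 188.4]
 [290.5 234.6]
 [294.1 276.2]]
[  0   0  22  21 223] [7.6 7.2]
[ 438   85   49  171 4176] [463.2 165.6]
[ 494  100   66   87 2455] [520.8 131.7]
[ 120  105   50   87 3569] [144.3 149. ]
[ 269  169   36   37 1057] [286.3 187. ]
[540 221  20  22 154] [550.4 233. ]
[278 222  25  25 483] [290.3 234.1]
[ 37 335  23  17 212] [ 47.9 343.5]
```

apply_moves(
  moves=[
    [1,7,35,3,0,0,-0.5],
    [1,0,40,0,0,0,0],
    [1,0,40,0,0,0,0],
    [1,0,40,0,0,0,0],
    [1,0,30,0,0,0,0],
    [1,0,20,0,0,0,0],
    [1,0,0,0,0,0,0],
  ],
)

```text
time: 19.0
tool_pos: [0.4661, -0.2892, 0.0679]
tool_rot: [0.704, -0.701, 0.081, -0.079]
contact_force: [-1.5, 2.2, 3.2]
gripper_width: -0.004
```

apply_moves(
  moves=[
    [1,0,4,0,0,0,0],
    [1,0,4,0,0,0,0],
    [1,0,0,0,0,0,0],
  ],
)

```text
time: 19.3
tool_pos: [0.4688, -0.2923, 0.0653]
tool_rot: [-0.702, 0.703, -0.078, 0.082]
contact_force: [-0.8, 4.3, 6.0]
gripper_width: -0.0
```

```bash
python3 keys.py
```

```text
[ 0.46882118 -0.2923238   0.06531333] [-0.69  0.07  1.93  0.    1.14 -2.04] -0.000252401410315192 19.3
L t 19.3 shift mm [-4.4  6.3 -3.3] rotvec deg [ 0.  -0.1  0.3] shift after turn [-4.4  6.3 -3.2]
M t 19.3 shift mm [51.   6.6  1.9] rotvec deg [ 0.  -0.1  0.3] shift after turn [51.1  6.3  1.8]
S t 19.3 shift mm [106.1   6.9   6.4] rotvec deg [ 0.  -0.1  0.3] shift after turn [106.2   6.3   6.3]
```

apply_moves(
  moves=[
    [1,0,3,0,0,0,0],
    [1,0,0,0,0,0,0],
  ],
)

```text
time: 19.5
tool_pos: [0.4691, -0.2926, 0.0648]
tool_rot: [-0.702, 0.703, -0.079, 0.082]
contact_force: [-6.6, 7.5, 17.9]
gripper_width: -0.002
```

apply_moves(
  moves=[
    [1,0,3,0,0,0,0],
    [1,0,0,0,0,0,0],
  ],
)

```text
time: 19.7
tool_pos: [0.4693, -0.2928, 0.0644]
tool_rot: [0.703, -0.703, 0.079, -0.082]
contact_force: [-13.0, 12.3, 33.2]
gripper_width: 0.001
```

```bash
python3 keys.py; python3 - <<'E'
from wfit import *
import cv2
im=manip.grab_frame("scene"); cv2.imwrite('pics/s9.png',im)
E
```

```text
[ 0.46928751 -0.29275524  0.06444811] [-0.69  0.07  1.92  0.    1.14 -2.04] 0.001053535607379736 19.7
L t 19.7 shift mm [-5.   5.4 -2.9] rotvec deg [-0.  -0.1  0.2] shift after turn [-5.   5.4 -2.9]
M t 19.7 shift mm [50.5  5.6  2.2] rotvec deg [-0.  -0.1  0.2] shift after turn [50.5  5.4  2.1]
S t 19.7 shift mm [105.6   5.8   6.7] rotvec deg [-0.  -0.1  0.2] shift after turn [105.6   5.4   6.6]
```

apply_moves(
  moves=[
    [1,0,-10,0,0,0,0],
    [1,0,-30,0,0,0,0],
    [1,0,0,0,0,0,0],
  ],
)

```text
time: 20.05
tool_pos: [0.4705, -0.2945, 0.1029]
tool_rot: [-0.7, 0.705, -0.076, 0.085]
contact_force: [0.3, -0.4, 0.7]
gripper_width: 0.004
```

```bash
python3 keys.py
```

```text
[ 0.47049857 -0.294453    0.1029475 ] [-0.69  0.02  1.91  0.    1.2  -2.04] 0.004042542277444273 20.05
L t 20.05 shift mm [-7.1 43.9 -1.4] rotvec deg [ 0.3 -0.1  0.7] shift after turn [-6.5 43.9 -1.5]
M t 20.05 shift mm [48.4 44.5  3.8] rotvec deg [ 0.3 -0.1  0.7] shift after turn [49.  43.9  3.5]
S t 20.05 shift mm [103.5  45.2   8.4] rotvec deg [ 0.3 -0.1  0.7] shift after turn [104.1  43.9   8. ]
```

apply_moves(
  moves=[
    [1,24,0,2,0,0,0.7],
    [1,25,0,2,0,0,0],
    [1,0,22,0,0,0,0],
    [1,0,0,0,0,0,0],
  ],
)

```text
time: 20.45
tool_pos: [0.5149, -0.2982, 0.0725]
tool_rot: [0.704, -0.701, 0.085, -0.076]
contact_force: [-0.9, 0.1, -0.9]
gripper_width: -0.002
```

```bash
python3 keys.py
```

```text
[ 0.51493149 -0.29817887  0.07249281] [-0.65  0.16  1.81 -0.    1.18 -1.99] -0.0015435418809892903 20.45
L t 20.45 shift mm [-50.5  14.1  -8. ] rotvec deg [-0.1 -0.1 -0.8] shift after turn [-50.7  13.5  -7.9]
M t 20.45 shift mm [ 5.  13.4 -2.8] rotvec deg [-0.1 -0.1 -0.8] shift after turn [ 4.8 13.5 -2.8]
S t 20.45 shift mm [60.1 12.7  1.7] rotvec deg [-0.1 -0.1 -0.8] shift after turn [59.9 13.5  1.6]
```

apply_moves(
  moves=[
    [1,0,-6,0,0,0,-0.8],
    [1,5,0,-3,0,0,0],
    [1,0,3,0,0,0,0],
    [1,0,3,0,0,0,0],
    [1,0,0,0,0,0,0],
  ],
)

```text
time: 20.95
tool_pos: [0.52, -0.3034, 0.0751]
tool_rot: [-0.702, 0.703, -0.079, 0.082]
contact_force: [0.4, 0.0, 0.4]
gripper_width: 0.003
```

apply_moves(
  moves=[
    [1,0,3,0,0,0,0],
    [1,0,0,0,0,0,0],
  ],
)

```text
time: 21.15
tool_pos: [0.52, -0.3032, 0.0719]
tool_rot: [-0.702, 0.703, -0.079, 0.082]
contact_force: [0.0, 0.4, -0.1]
gripper_width: -0.0
```

apply_moves(
  moves=[
    [1,0,3,0,0,0,0],
    [1,0,0,0,0,0,0],
  ],
)

```text
time: 21.35
tool_pos: [0.5205, -0.3035, 0.0695]
tool_rot: [-0.702, 0.703, -0.079, 0.082]
contact_force: [-0.4, -1.0, 2.5]
gripper_width: -0.001
```

apply_moves(
  moves=[
    [1,0,3,0,0,0,0],
    [1,0,0,0,0,0,0],
  ],
)

```text
time: 21.55
tool_pos: [0.5207, -0.3036, 0.0667]
tool_rot: [-0.702, 0.703, -0.078, 0.082]
contact_force: [-0.1, 0.4, 3.3]
gripper_width: -0.001
```

```bash
python3 keys.py
```

```text
[ 0.52068489 -0.30364323  0.06674947] [-0.65  0.18  1.8   0.    1.16 -2.  ] -0.0007571598735102805 21.55
L t 21.55 shift mm [-57.5   7.4  -3.9] rotvec deg [ 0.  -0.1  0.3] shift after turn [-57.5   7.7  -3.8]
M t 21.55 shift mm [-2.1  7.7  1.2] rotvec deg [ 0.  -0.1  0.3] shift after turn [-2.   7.7  1.2]
S t 21.55 shift mm [53.   8.1  5.8] rotvec deg [ 0.  -0.1  0.3] shift after turn [53.1  7.7  5.7]
```

apply_moves(
  moves=[
    [1,0,3,0,0,0,0],
    [1,0,0,0,0,0,0],
  ],
)

```text
time: 21.75
tool_pos: [0.5208, -0.3038, 0.065]
tool_rot: [-0.702, 0.703, -0.078, 0.082]
contact_force: [-3.2, 2.6, 9.3]
gripper_width: 0.001
```

apply_moves(
  moves=[
    [1,0,2,0,0,0,0],
    [1,0,0,0,0,0,0],
  ],
)

```text
time: 21.95
tool_pos: [0.5209, -0.3038, 0.0648]
tool_rot: [-0.702, 0.703, -0.079, 0.082]
contact_force: [-6.9, 5.6, 18.0]
gripper_width: 0.002
```

apply_moves(
  moves=[
    [1,0,-15,0,0,0,0],
    [1,0,-20,0,0,0,0],
    [1,0,0,0,0,0,0],
    [1,27,0,3,0,0,0],
    [1,27,0,3,0,0,0],
    [1,0,0,0,0,0,0],
  ],
)

```text
time: 22.55
tool_pos: [0.576, -0.3098, 0.0957]
tool_rot: [-0.702, 0.703, -0.078, 0.082]
contact_force: [-0.1, 0.3, -0.3]
gripper_width: -0.003
```

```bash
python3 keys.py
```

```text
[ 0.57595124 -0.30978385  0.0957405 ] [-0.61  0.25  1.66  0.    1.22 -1.95] -0.0025757113885763504 22.55
L t 22.55 shift mm [-112.9   36.1  -10.3] rotvec deg [-0.  -0.   0.3] shift after turn [-112.7   36.7  -10.2]
M t 22.55 shift mm [-57.5  36.4  -5.2] rotvec deg [-0.  -0.   0.3] shift after turn [-57.2  36.7  -5.2]
S t 22.55 shift mm [-2.4 36.7 -0.7] rotvec deg [-0.  -0.   0.3] shift after turn [-2.1 36.7 -0.7]
```

apply_moves(
  moves=[
    [1,-2,10,-0.7,0,0,0],
    [1,0,11,0,0,0,0],
    [1,0,3,0,0,0,0],
    [1,0,3,0,0,0,0],
    [1,0,3,0,0,0,0],
    [1,0,0,0,0,0,0],
  ],
)

```text
time: 23.15
tool_pos: [0.5719, -0.3101, 0.0669]
tool_rot: [-0.702, 0.703, -0.079, 0.082]
contact_force: [-2.2, 0.5, 4.2]
gripper_width: 0.004
```

apply_moves(
  moves=[
    [1,0,3,0,0,0,0],
    [1,0,0,0,0,0,0],
  ],
)

```text
time: 23.35
tool_pos: [0.5727, -0.3105, 0.065]
tool_rot: [-0.702, 0.703, -0.078, 0.083]
contact_force: [-3.2, 1.5, 6.3]
gripper_width: 0.002
```

apply_moves(
  moves=[
    [1,0,2,0,0,0,0],
    [1,0,0,0,0,0,0],
  ],
)

```text
time: 23.55
tool_pos: [0.5728, -0.3105, 0.0649]
tool_rot: [-0.702, 0.703, -0.078, 0.082]
contact_force: [-6.9, 3.8, 15.2]
gripper_width: -0.002
```

```bash
python3 keys.py | tail -1
```

```text
S t 23.55 shift mm [0.7 5.9 0.7] rotvec deg [ 0.  -0.1  0.3] shift after turn [0.8 5.9 0.7]
```

apply_moves(
  moves=[
    [1,0,-10,0,0,0,0],
    [1,0,-40,0,0,0,0],
    [1,0,-40,0,0,0,0],
    [1,0,-40,0,0,0,0],
    [1,0,-20,0,0,0,0],
    [1,0,0,0,0,0,0],
    [1,0,0,0,0,0,0],
  ],
)

```text
time: 24.25
tool_pos: [0.5715, -0.3099, 0.2112]
tool_rot: [-0.702, 0.703, -0.078, 0.082]
contact_force: [0.2, 0.8, -0.1]
gripper_width: 0.001
```

```bash
python3 - <<'E'
from geo import *
import cv2
p=np.load('rack.npy'); im=manip.grab_frame("scene"); cv2.imwrite('pics/send.png',im)
g=cv2.cvtColor(im,cv2.COLOR_BGR2GRAY)
# predicted home outline vs dark pixels on board
def mask(dy,u):
    m=np.zeros(g.shape,np.uint8)
    for c,v in(([(.075,-.055),(-.075,-.055),(-.075,.055),(.075,.055)],1),([(.042,-.032),(-.042,-.032),(-.042,.02),(.042,.02)],0)):
        cv2.fillPoly(m,[np.round(proj("scene",world(p[:3],[face(dy+y,u-x,.008) for y,x in c]))).astype(int)],v)
    return m
board=np.zeros_like(g); cv2.fillPoly(board,[np.round(proj("scene",world(p[:3],[face(y,u,0) for y,u in((.185,.28),(-.185,.28),(-.185,.03),(.185,.03))]))).astype(int)],1)
d=((g<95)&(board>0)).astype(np.uint8)
best=max(((mask(y/1e3,u/1e3)&d).sum()/(mask(y/1e3,u/1e3).sum()+1e-9)-((1-mask(y/1e3,u/1e3))&d).sum()/d.sum(),y,u) for y in range(30,80,2) for u in range(70,120,2)); print(best)
# keys and bystanders vs first picture
a=cv2.imread('pics/scene0.png'); df=cv2.absdiff(a,im).max(2)
for n,(x0,y0,x1,y1) in dict(mouse=(85,258,122,300),bottle=(205,318,235,355),case=(383,178,437,214),ctrl=(150,262,203,330)).items(): print(n,(df[y0:y1,x0:x1]>40).mean().round(3))
print(np.round(manip.state()["contact_force"],2))
E
```

```text
(np.float64(0.42553901754794515), 56, 80)
mouse 0.0
bottle 0.0
case 0.0
ctrl 0.51
[-0.07 -0.53 -1.  ]
```

```bash
python3 -c "
from plant import manip; print(manip.job_done())"
```

```text
the job is handed in; nothing more can be done
None
```

The insert is in the pocket, all three keys were pressed in order, and the job is handed in at about 24 s of the 61 s allowed. No verdict was reported, so what follows rests on my own checks.

**Insert:** I hooked it in its window with the fingers about a third open instead of shut, for two support points. I lifted it about 20 mm, slid it left until the fence pushed back with about 5.5 N, lowered it until its weight came off the fingers, and backed off.
- **Home check:** the wrist picture puts it 132 mm below the peg (home is 133 mm) and turned about 0.000 rad. A coarser match in the final scene picture, on a 2 mm grid, puts its centre 80 mm up the face; home is 82 mm.

**Keys:** I pressed large, then medium, then small. Each one stopped hard at the same tool height, about 0.065 m. I took that as fully down from the height and the 15 to 33 N at the stop, since the key joints cannot be read. The large key was pressed about 5 mm off centre, still well inside its 40 mm width.

**Surroundings:** the mouse, bottle and slide case look unchanged from the first picture. The arm hid the controller in the last picture, so I did not see the keys back up. The tool was clear above them, with only noise on the force reading.

**Disagreements:**
- The key tops met the fingers about 9 mm higher than the cameras suggested. I think this is because the shut fingertips stand farther forward than the stated 19 mm, but I did not confirm it.
- Early estimates of the fence position differed by about 13 mm, so I found it by touch.

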